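Pack the sample bottles into their foam inserts

ROBOT

A 6-joint arm with a two-finger parallel gripper is mounted at the origin on the work surface. World frame = base frame: x ahead of the robot, y to its left, z up, the work surface at z = 0. Lengths are in m, angles in rad, forces in N, time in s.
With the tool pointing down it reaches from about 0.35 to 0.875 m from the base axis. Payload 4.2 kg.
Tool frame: the origin (TCP) lies midway between the tips of the shut fingers; the grasp point (between the pads) lies 19 mm behind it (ctrl.hold_point_z is the z of the grasp point in the tool frame, in m); z points along the fingers, y is the line along which they close (so a half turn about z gives the same grasp; the last joint's range is limited). The gripper opens to 87 mm and grips with 3 to 60 N. Pads are 19 mm wide; open, the fingers measure 117 mm over their backs; the gripper's body (75 mm by 190 mm) begins 51 mm behind the grasp point.
Start: joints at [1.572, 0.385, 0.008, 0, -1.194, -0.259], TCP at [0.159, 0.604, 0.223] pointing down, gripper open.
Joint ranges: [-3.14, 3.14], [-1.21, 2.06], [-1.07, 1.41], [-3.16, 2.05], [-2.99, -0.16], [-3.1, 3.1]. Speed limits (rad/s): [2.79, 2.79, 3.14, 3.14, 3.14, 3.14].

INTERFACE

Orientations are given as a unit quaternion [x, y, z, w].
In Python, from bench import ctrl, vision, ticket, read_state gives the robot as it stands (ctrl), with the cameras (vision), the job (ticket) and the readings as plain functions.
- The arm moves only by the tool nudge_tcp, called after "Request:" by a JSON object that holds its "op" and its "data", one argument or row to a line. Schema: {"type":"object","properties":{"ticks":{"type":"array","items":{"type":"array","items":{"type":"number"},"minItems":7,"maxItems":7},"minItems":1,"maxItems":10},"squeeze":{"type":"number"},"only":{"type":"string"},"quiet":{"type":"boolean"},"lines":{"type":"string"}},"required":["ticks"],"additionalProperties":false}. ticks is a list of rows, 1 to 10 of them, each of 7 numbers: dx, dy, dz in parts of the range, where 1.0 means 1 m, then a rotation vector rx, ry, rz in shares of pi rad (1.0 is pi rad), then the finger opening in m; each row is the pose to reach, as a shift and turn from the pose commanded when the call began, along the tool's axes at that moment; what a row does not reach only later rows make up. A row lasts 1/10 s, in which the tool goes at most 0.05 m and 0.15 rad, less where a joint would pass 70% of its speed; a pose out of reach is approached as far as the arm can. The fingers move at their own pace and stop on an object; squeeze is the grip in N (left out, the last holds). Time passes only in rows, so rows that do not move let the fingers close. The tool returns the time, the measured TCP pose, the force, the opening and the grip force at its end. only (a regular expression) keeps the lines of the reply that match it, lines (a string "A,B") keeps lines A to B, and quiet returns only ok. Input that does not fit is refused with a message, and nothing moves.
- read_state(): the state, without advancing time (a new reading comes with each control period).
- vision.camera(name): name is "scene" or "top"; returns a dict with "color" (400x640x3 uint8, red, green, blue), "fx", "fy", "cx", "cy" (pixels), "k1" (the pictures are not rectified: a ray, as slopes to the right and down, at radius r is drawn at 1 + k1 r^2 times it, then the intrinsics apply), "R" (3x3) and "t" (3): a world point X has camera coordinates R X + t. Camera axes: x right, y down, z forward; pixel columns grow to the right and rows downward; lengths in m; the calibration is good to about 2 mm. A picture is of the moment at which its call begins. There is no depth.
- ticket.close_job(): hands the job in; it is judged then, once.
The state is a dict: "time": time; "joints": joint angles; "joint_vel": joint speeds; "joint_efforts": joint torques, N m; "tcp_pos": TCP position; "orientation": TCP orientation; "wrist_force": force on the tool from outside, world axes, zero at the start; "moment": the same for the moment, N m; "grip_width": finger opening in m; "gripper_force": force on a finger pad.
Only numpy, scipy, OpenCV 4.12 (cv2) and the standard library are available. Lean on these libraries where they do the work, as an engineer would, in place of code of your own. Each camera call takes 0.05 s, during which the arm holds its last target. There are 200 camera calls.

TASK

Pack the white sample carrier: take the four brown glass bottles from the bench one after another and stand each in the foam insert whose cut-out is made for it, the one it fills with only a small gap all round, upright and all the way down on the bottom of the cut-out. Set each one down before you let go; do not drop any or knock any over.

Things in the scene. Friction and masses are not known exactly. Their poses are not given: they have to be found in the camera images.
- vial: Slim round vial, 24 mm diameter and 86 mm high, straight up to 66 mm above its underside; cap 23 mm diameter. About 50 g. Brown glass, ribbed white screw cap, plain white label, closed. Origin: centre of its underside, z up its axis. Low odds and ends, under 32 mm high, lie among the bottles.
- boston: Round narrow-necked bottle, 38 mm diameter and 92 mm high: straight up to 58 mm above its underside, then a round shoulder and a 22 mm cap. About 120 g. Brown glass, ribbed white screw cap, plain white label, closed. Origin: centre of its underside, z up its axis. 
- square_bottle: Square narrow-necked bottle, 46 x 46 mm across its flats and 96 mm high: flats straight up to 70 mm above its underside, then a shoulder and a 31 mm cap. About 190 g. x and y are normal to its flats; it may be turned any way. Brown glass, ribbed white screw cap, plain white label, closed. Origin: centre of its underside, z up its axis. 
- jar: Squat wide-mouthed round jar, 62 mm diameter and 72 mm high; its lid, 61 mm diameter, is the top 18 mm. About 220 g. Brown glass, ribbed white screw cap, plain white label, closed. Origin: centre of its underside, z up its axis. 
- insert_vial: For the slim vial. Dark grey foam block 100 x 100 x 40 mm, fixed, in a compartment of the white carrier. One cut-out in its top, round, 35 mm diameter, 25 mm deep, light grey bottom. Origin: centre of the block's underside, 4 mm above the bench; cut-out centred on it, its bottom 15 mm and the block's top 40 mm above it; x, y along the block's sides. 
- insert_boston: For the round bottle. Dark grey foam block 100 x 100 x 40 mm, fixed, in a compartment of the white carrier. One cut-out in its top, round, 49 mm diameter, 25 mm deep, light grey bottom. Origin: centre of the block's underside, 4 mm above the bench; cut-out centred on it, its bottom 15 mm and the block's top 40 mm above it; x, y along the block's sides. Blocks: 2 x 2, 106 mm apart, shuffled.
- insert_square: For the square bottle. Dark grey foam block 100 x 100 x 40 mm, fixed, in a compartment of the white carrier. One cut-out in its top, square, 57 x 57 mm, its sides parallel to the block's, 25 mm deep, light grey bottom. Origin: centre of the block's underside, 4 mm above the bench; cut-out centred on it, its bottom 15 mm and the block's top 40 mm above it; x, y along the block's sides. 
- insert_jar: For the squat jar. Dark grey foam block 100 x 100 x 40 mm, fixed, in a compartment of the white carrier. One cut-out in its top, round, 73 mm diameter, 25 mm deep, light grey bottom. Origin: centre of the block's underside, 4 mm above the bench; cut-out centred on it, its bottom 15 mm and the block's top 40 mm above it; x, y along the block's sides. 11 mm wider than its bottle, as are all.

How it is judged:
At the end, for the whole second after the job is handed in: Each of the four bottles stands upright (within 7 degrees) in its own insert's cut-out, its axis within 10 mm of the cut-out's centre and its underside on the cut-out's bottom (less than 4 mm above it), released and at rest (horizontal distance between vial and insert_vial below 0.01 m and z of vial in the frame of insert_vial between 0.01 and 0.019 m and angle between each of vial, boston, square_bottle, jar's own z axis and vertical below 0.12 rad and linear speed of each of vial, boston, square_bottle, jar below 0.02 m/s and horizontal distance between boston and insert_boston below 0.01 m and z of boston in the frame of insert_boston between 0.01 and 0.019 m and horizontal distance between square_bottle and insert_square below 0.01 m and z of square_bottle in the frame of insert_square between 0.01 and 0.019 m and horizontal distance between jar and insert_jar below 0.01 m and z of jar in the frame of insert_jar between 0.01 and 0.019 m); the robot touches nothing.
It fails at once if a bottle is tipped over (leans more than 35 degrees) (angle between any of vial, boston, square_bottle, jar's own z axis and vertical above 0.61 rad).
It fails at once if a bottle is dropped or thrown: it moves faster than 0.7 m/s (a fall of some 25 mm) while the fingers do not touch it ((linear speed of vial above 0.7 m/s and contact force between the fingers and vial below 0.02 N) or (linear speed of boston above 0.7 m/s and contact force between the fingers and boston below 0.02 N) or (linear speed of square_bottle above 0.7 m/s and contact force between the fingers and square_bottle below 0.02 N) or (linear speed of jar above 0.7 m/s and contact force between the fingers and jar below 0.02 N)).
It also fails if it takes over 115 s, if anything falls off the work surface, if the arm or the gripper's body presses on something with over 40 N, if the wrist force passes 120 N, or if a joint passes its speed limit or range.

## Working session

There is one attempt and no reset: what is moved stays moved. The work goes in short steps, Python scripts to look and compute and a tool call to move; the robot and the scene stay as the last step left them, time stands still between calls to the robot, and variables do not carry over. Pictures are saved under pics/ and viewed, at most 14 in all, crops included, and the job is handed in when it is done.

```bash
ls; mkdir -p pics; cat > h.py <<'E'
import numpy as np, cv2, sys
from bench import ctrl, vision, ticket, read_state
def snap(n,f):
    c=vision.camera(n); cv2.imwrite('pics/'+f,c['color'][:,:,::-1]); np.save('pics/'+f[:-4]+'.npy',c,allow_pickle=True); return c
def load(f): return np.load('pics/'+f+'.npy',allow_pickle=True).item()
def ray(c,u,v):
    K=np.array([[c['fx'],0,c['cx']],[0,c['fy'],c['cy']],[0,0,1.]])
    # model is forward: distorted = (1+k1 r^2) * undistorted
    p=cv2.undistortPointsIter(np.array([[[u,v]]],float),K,np.array([c['k1'],0,0,0,0.]),None,None,(3,50,1e-10))[0,0]
    R=np.array(c['R']);t=np.array(c['t'])
    return -R.T@t, R.T@np.array([p[0],p[1],1])
def onz(c,u,v,z):
    o,d=ray(c,u,v); return (o+d*(z-o[2])/d[2])[:2]
def proj(c,X):
    q=np.array(c['R'])@np.array(X)+np.array(c['t']); p=q[:2]/q[2]; p=p*(1+c['k1']*(p@p))
    return np.array([c['fx']*p[0]+c['cx'],c['fy']*p[1]+c['cy']])
E
python3 - <<'E'
from h import *
for n in('scene','top'):
    c=snap(n,n+'0.png'); print(n,c['fx'],c['k1'],(-np.array(c['R']).T@c['t']).round(3),np.array(c['R']).round(3).tolist())
s=read_state(); print(s['time'],s['tcp_pos'],s['orientation'],s['grip_width'])
E
```

```text
bench.py
pics
scene 367.09270289905453 0.015813342443247787 [1.134 0.044 0.443] [[-0.097, 0.995, -0.023], [0.57, 0.037, -0.821], [-0.816, -0.093, -0.57]]
top 427.64313178911186 0.03646305911876095 [ 0.487 -0.018  1.05 ] [[-0.019, -1.0, -0.005], [-0.998, 0.02, -0.058], [0.058, 0.004, -0.998]]
0.1 [0.15918792 0.60382704 0.22156083] [ 9.91693559e-01 -1.28619311e-01 -7.72111280e-05  9.75307062e-04] 0.08687774304315221
```

View pics/top0.png

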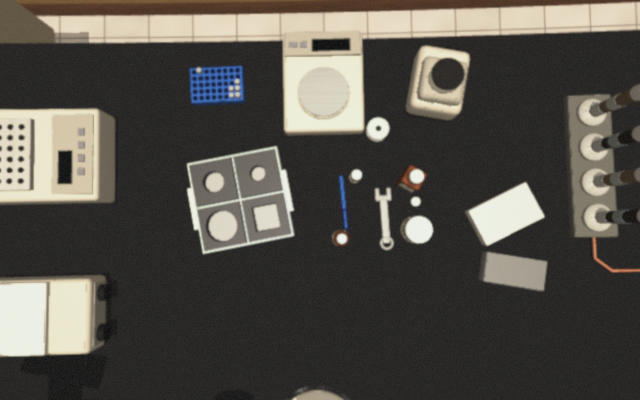

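View pics/scene0.png

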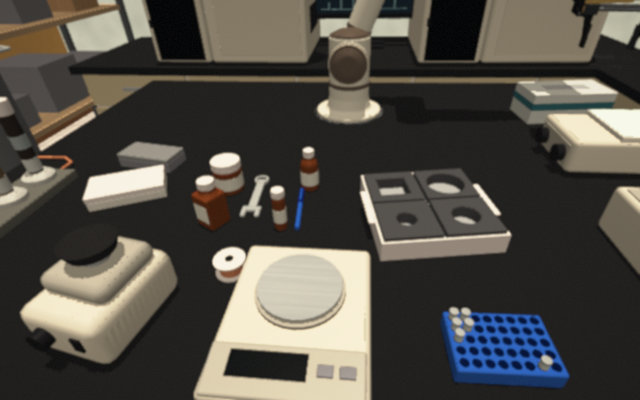

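The top view shows the carrier at about (240,200), with cut-outs boston (215,182), vial (258,173), jar (222,225) and square (266,217). The bottles are the vial (356,175), square (413,177), boston (341,239) and jar (418,229). A wrench (385,215), a blue pen (343,200), a small white item (416,201) and a white spool (377,128) lie among them. The scene view agrees.

```bash
python3 - <<'E'
from h import *
c=load('top0'); im=np.ascontiguousarray(c['color'][:,:,::-1])
a=cv2.resize(im[110:270,170:310],None,fx=2.8,fy=2.8,interpolation=cv2.INTER_CUBIC)
b=cv2.resize(im[110:270,320:440],None,fx=2.8,fy=2.8,interpolation=cv2.INTER_CUBIC)
cv2.imwrite('pics/crop0.png',np.hstack([a,b]))
g=c['color'].astype(int).mean(2); sat=np.ptp(c['color'].astype(int),axis=2)
print(g[160:200:4,200:230:3].astype(int))
print('caps')
m=((g>150)&(sat<60)).astype(np.uint8)
n,l,st,ce=cv2.connectedComponentsWithStats(m)
for i in range(1,n):
    if st[i,4]>15 and 320<ce[i,0]<440 and 110<ce[i,1]<270: print(st[i],ce[i].round(1))
print('cells')
m=((g>60)&(g<125)&(sat<40)).astype(np.uint8)
n,l,st,ce=cv2.connectedComponentsWithStats(m)
for i in range(1,n):
    if st[i,4]>100 and 170<ce[i,0]<310 and 110<ce[i,1]<270: print(st[i],ce[i].round(1))
E
```

```text
[[117 164 193 207 188 164 129 114 103 102]
 [114 104 100  99 101 103 102 103 102 105]
 [ 99 102 103 102 102 106 104 104 103 103]
 [101 101  97  70  91 123 121 102 103 103]
 [101  92  59 191 209 207 207 185 108 106]
 [ 99  59 162 208 209 208 210 208 126 106]
 [102  64 179 207 208 209 209 209 124 103]
 [102  99  90 194 208 209 208 153 107 107]
 [101 104 102  96 119 132 108 105 107 107]
 [102 104 104 104 105 105 105 107 106 108]]
caps
[367 117  22  24 388] [377.3 128.5]
[410 169  14  15 167] [416.5 175.9]
[351 170  11  10  88] [356.3 174.4]
[375 188  18  62 467] [384.4 217. ]
[411 197  10   9  71] [415.3 201.1]
[405 216  28  27 592] [418.6 229.2]
[337 234  10  10  84] [341.5 238.3]
cells
[186 145 109 102 253] [261.3 186.9]
[ 234  150   48   47 1487] [257.5 173.2]
[ 190  158   48   48 1408] [213.7 181.8]
[ 243  194   47   47 1016] [265.5 216.5]
[198 202  48  48 961] [221.2 225.6]
```

View pics/crop0.png

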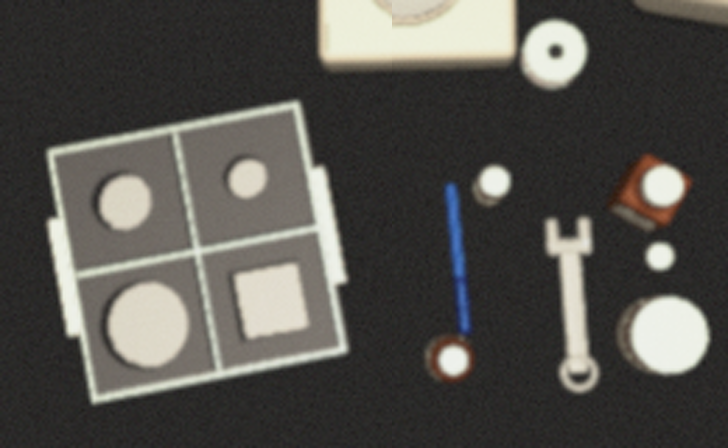

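```bash
python3 - <<'E'
from h import *
c=load('top0'); g=c['color'].astype(int).mean(2); sat=np.ptp(c['color'].astype(int),axis=2)
m=((g>60)&(g<125)&(sat<40)).astype(np.uint8)
n,l,st,ce=cv2.connectedComponentsWithStats(m); C=[]
for i in range(1,n):
    if st[i,4]>900 and 170<ce[i,0]<310 and 110<ce[i,1]<270:
        ct=max(cv2.findContours((l==i).astype(np.uint8),0,2)[0],key=cv2.contourArea)
        P=np.array([onz(c,*p[0],.044) for p in ct],np.float32)
        r=cv2.minAreaRect(P); C.append(r[0]); print('cell',ce[i].round(),np.round(r[0],4),np.round(r[1],4),round(r[2],2))
C=np.array(C); print(C.mean(0), [np.linalg.norm(C[i]-C[j]).round(4) for i in range(4) for j in range(i)])
m=((g>185)&(sat<60)).astype(np.uint8)
n,l,st,ce=cv2.connectedComponentsWithStats(m)
B={}
for nm,u,v,z in(('vial',356,174,.086),('boston',341,238,.092),('square',416,176,.096),('jar',418,229,.072),('odd',415,201,.02)):
    i=l[v,u]; B[nm]=onz(c,*ce[i],z); print(nm,ce[i].round(1),B[nm].round(4),'d=',2*np.sqrt(st[i,4]/np.pi)*(1.05-z)/c['fx'])
s=load('scene0'); gs=s['color'].astype(int).mean(2); ss=np.ptp(s['color'].astype(int),axis=2)
for k,z in(('vial',.086),('boston',.092),('square',.096),('jar',.072)): print(k,'scene px of top',proj(s,[*B[k],z]).round(1),'base',proj(s,[*B[k],0]).round(1))
# square body hull
y0,x0=150,385
mm=np.zeros_like(m); mm[y0:y0+50,x0:x0+50]=((g>60)|(sat>35))[y0:y0+50,x0:x0+50]
mm[195:]=0
n,l,st,ce=cv2.connectedComponentsWithStats(mm); i=l[176,416]
h=cv2.convexHull(max(cv2.findContours((l==i).astype(np.uint8),0,2)[0],key=cv2.contourArea)); print(cv2.approxPolyDP(h,1.5,True)[:,0].tolist())
print('square wrt top: base/0.07 px',proj(c,[*B['square'],0]),proj(c,[*B['square'],.07]))
a=cv2.resize(c['color'][155:200,390:440,::-1],None,fx=8,fy=8,interpolation=cv2.INTER_CUBIC)
b=cv2.resize(s['color'][140:240,185:255,::-1],None,fx=3.6,fy=3.6,interpolation=cv2.INTER_CUBIC)
cv2.imwrite('pics/crop1.png',np.hstack([a,b]))
E
```

```text
cell [258. 173.] [0.6141 0.1268] [0.0966 0.0961] 10.33
cell [214. 182.] [0.5957 0.2303] [0.0972 0.0991] 10.27
cell [265. 217.] [0.5108 0.1083] [0.0936 0.0951] 10.07
cell [221. 226.] [0.4923 0.2119] [0.0945 0.0986] 10.15
[0.55324999 0.16932257] [np.float64(0.1052), np.float64(0.1049), np.float64(0.1486), np.float64(0.1486), np.float64(0.105), np.float64(0.1052)]
vial [356.3 174.4] [ 0.6016 -0.1026] d= 0.022028312228650045
boston [341.5 238.3] [ 0.4582 -0.0654] d= 0.021597351526050617
square [416.5 175.9] [ 0.5942 -0.2359] d= 0.030415738139106425
jar [418.7 229.3] [ 0.4749 -0.2424] d= 0.06095783193151763
odd [415.5 201.1] [ 0.542  -0.2488] d= 0.020518622927072655
vial scene px of top [276.  189.3] base [280.5 227. ]
boston scene px of top [307.5 149.5] base [309.6 186.7]
square scene px of top [203.7 179.9] base [214.1 221.6]
jar scene px of top [223.9 159.6] base [229.7 188.1]
[[412, 165], [421, 169], [426, 176], [420, 187], [410, 192], [400, 186], [399, 181], [405, 170]]
square wrt top: base/0.07 px [407.69759642 180.44302422] [413.95041449 177.21147195]
```

View pics/crop1.png

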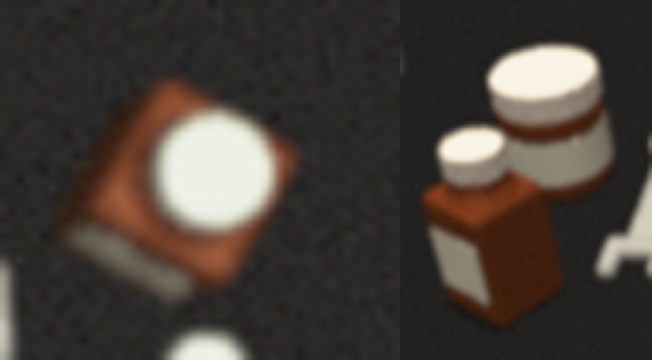

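The crop shows the square bottle's top corners at about (172,80), (298,155), (225,285) and (95,208) in the 8x crop. That puts its flats at about 59° / -31° in the world frame. Caps and bases project where the scene view shows them.

```bash
cat > d.py <<'E'
import sys, numpy as np
from scipy.spatial.transform import Rotation as Ro
from bench import ctrl, vision, ticket, read_state
P=dict(jar=(.4749,-.2424),square=(.5942,-.2359),boston=(.4582,-.0654),vial=(.6016,-.1026))
m=np.array([.5532,.1693]);u=.053*np.array([.9842,.1771]);v=.053*np.array([-.1771,.9842])
P.update(ijar=m-u+v,isquare=m-u-v,iboston=m+u+v,ivial=m+u-v)
def d(name,z,yaw):  # yaw = closing line, deg
    s=read_state(); R=Ro.from_quat(s['orientation'])
    w=np.array([*P[name],z])-s['tcp_pos']; y=R.as_matrix()[:,1]
    e=yaw-np.degrees(np.arctan2(y[1],y[0])); e=(e+90)%180-90
    z=R.as_matrix()[:,2]; tilt=np.cross(z,[0,0,-1])
    q=R.inv().apply(tilt)
    print(name,'tool d',R.inv().apply(w).round(4),'rot',q[:2].round(4),round(-np.radians(e),3),'t',round(s['time'],2),'j6',s['joints'][5].round(2))
if __name__=='__main__':
    a=sys.argv; d(a[1],float(a[2]),float(a[3]))
E
python3 d.py jar .15 75; python3 d.py jar .15 100; python3 -c "
from d import *
print(P)"
```

```text
jar tool d [0.5211 0.7375 0.0731] rot [ 0.002  -0.0001] 0.004 t 0.1 j6 -0.26
jar tool d [0.5211 0.7375 0.0731] rot [ 0.002  -0.0001] -0.432 t 0.1 j6 -0.26
{'jar': (0.4749, -0.2424), 'square': (0.5942, -0.2359), 'boston': (0.4582, -0.0654), 'vial': (0.6016, -0.1026), 'ijar': array([0.4916511, 0.2120763]), 'isquare': array([0.5104237, 0.1077511]), 'iboston': array([0.5959763, 0.2308489]), 'ivial': array([0.6147489, 0.1265237])}
```

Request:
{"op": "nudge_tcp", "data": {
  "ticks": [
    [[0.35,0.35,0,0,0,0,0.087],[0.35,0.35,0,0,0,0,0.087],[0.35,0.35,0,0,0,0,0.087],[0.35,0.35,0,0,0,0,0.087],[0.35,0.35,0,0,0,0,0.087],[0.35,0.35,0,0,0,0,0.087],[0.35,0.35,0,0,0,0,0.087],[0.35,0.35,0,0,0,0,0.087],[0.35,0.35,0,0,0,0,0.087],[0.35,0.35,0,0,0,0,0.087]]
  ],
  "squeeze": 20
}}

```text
refused: ticks[0]: the value is too long (schema: maxItems 7). Nothing was moved.
```

Refused on format, not on reach. It needs a list of rows, each a list of 7 numbers.

Request:
{"op": "nudge_tcp", "data": {
  "ticks": [
    [0.35,0.35,0,0,0,0,0.087],
    [0.35,0.35,0,0,0,0,0.087],
    [0.35,0.35,0,0,0,0,0.087],
    [0.35,0.35,0,0,0,0,0.087],
    [0.35,0.35,0,0,0,0,0.087],
    [0.35,0.35,0,0,0,0,0.087],
    [0.35,0.35,0,0,0,0,0.087],
    [0.35,0.35,0,0,0,0,0.087],
    [0.35,0.35,0,0,0,0,0.087],
    [0.35,0.35,0,0,0,0,0.087]
  ],
  "squeeze": 20
}}

```text
time: 1.1
tcp_pos: [0.4089, 0.1745, 0.2225]
orientation: [0.992, -0.129, -0.0, -0.0]
wrist_force: [0.8, 1.1, 0.3]
grip_width: 0.0869
gripper_force: 0.0
```

```bash
python3 d.py jar .15 75
```

```text
jar tool d [0.1702 0.3862 0.0725] rot [0.     0.0001] 0.004 t 1.1 j6 0.54
```

Request:
{"op": "nudge_tcp", "data": {
  "ticks": [
    [0.17,0.386,0.072,0,0,0,0.087],
    [0.17,0.386,0.072,0,0,0,0.087],
    [0.17,0.386,0.072,0,0,0,0.087],
    [0.17,0.386,0.072,0,0,0,0.087],
    [0.17,0.386,0.072,0,0,0,0.087],
    [0.17,0.386,0.072,0,0,0,0.087],
    [0.17,0.386,0.072,0,0,0,0.087],
    [0.17,0.386,0.072,0,0,0,0.087],
    [0.17,0.386,0.072,0,0,0,0.087],
    [0.17,0.386,0.072,0,0,0,0.087]
  ],
  "squeeze": 20
}}

```text
time: 2.1
tcp_pos: [0.4739, -0.2427, 0.1488]
orientation: [0.991, -0.131, -0.001, 0.0]
wrist_force: [-1.0, 0.5, 0.2]
grip_width: 0.0866
gripper_force: 0.0
```

```bash
python3 d.py jar .033 75
```

```text
jar tool d [ 0.0012 -0.0006  0.1158] rot [0.0004 0.0028] -0.001 t 2.1 j6 1.48
```

Request:
{"op": "nudge_tcp", "data": {
  "ticks": [
    [0.001,0,0.03,0,0,0,0.087],
    [0.001,0,0.06,0,0,0,0.087],
    [0.001,0,0.09,0,0,0,0.087],
    [0.001,0,0.116,0,0,0,0.087],
    [0.001,0,0.116,0,0,0,0.087],
    [0.001,0,0.116,0,0,0,0.087]
  ],
  "squeeze": 20
}}

```text
time: 2.7
tcp_pos: [0.4757, -0.2397, 0.0349]
orientation: [0.992, -0.128, -0.0, 0.0]
wrist_force: [1.2, 0.1, 0.4]
grip_width: 0.087
gripper_force: 0.0
```

```bash
python3 d.py jar .033 75;  python3 -c "
from h import *
snap('scene','s1.png')"
```

```text
jar tool d [-0.0001  0.0028  0.0019] rot [0.0003 0.0004] 0.005 t 2.7 j6 1.48
```

Request:
{"op": "nudge_tcp", "data": {
  "ticks": [
    [0,0,0,0,0,0,0.05],
    [0,0,0,0,0,0,0.05],
    [0,0,0,0,0,0,0.05],
    [0,0,0,0,0,0,0.05],
    [0,0,0,0,0,0,0.05],
    [0,0,0,0,0,0,0.05],
    [0,0,0,0,0,0,0.05],
    [0,0,0,0,0,0,0.05]
  ],
  "squeeze": 25
}}

```text
time: 3.55
tcp_pos: [0.4757, -0.2403, 0.0351]
orientation: [0.992, -0.128, 0.0, 0.0]
wrist_force: [-1.4, -0.1, 5.8]
grip_width: 0.0614
gripper_force: 25.0
```

View pics/s1.png

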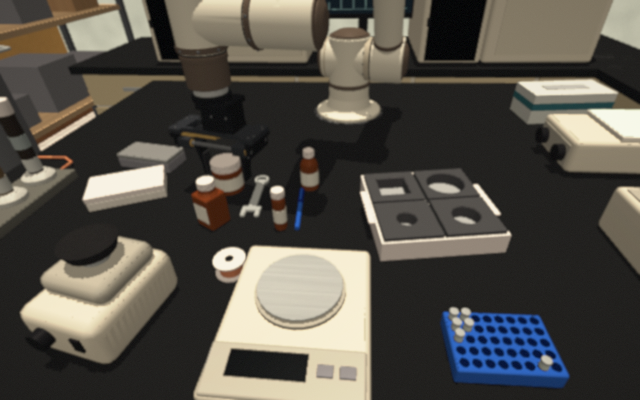

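The gripper straddles the jar at (226,172) without touching its neighbours, and the jar is now gripped. Next I lift it.

Request:
{"op": "nudge_tcp", "data": {
  "ticks": [
    [0,0,-0.01,0,0,0,0.05],
    [0,0,-0.03,0,0,0,0.05],
    [0,0,-0.06,0,0,0,0.05],
    [0,0,-0.09,0,0,0,0.05],
    [0,0,-0.11,0,0,0,0.05],
    [0,0,-0.12,0,0,0,0.05],
    [0,0,-0.12,0,0,0,0.05]
  ],
  "squeeze": 25
}}

```text
time: 4.25
tcp_pos: [0.4759, -0.2402, 0.1556]
orientation: [0.992, -0.129, 0.001, -0.0]
wrist_force: [-0.4, -0.2, -2.2]
grip_width: 0.0608
gripper_force: 25.0
```

```bash
python3 d.py ijar .155 75
```

```text
ijar tool d [-0.1001 -0.4413  0.0005] rot [-0.0005 -0.0024] 0.004 t 4.25 j6 1.48
```

Request:
{"op": "nudge_tcp", "data": {
  "ticks": [
    [-0.004,-0.018,0,0,0,0,0.05],
    [-0.012,-0.053,0,0,0,0,0.05],
    [-0.021,-0.093,0,0,0,0,0.05],
    [-0.03,-0.133,0,0,0,0,0.05],
    [-0.039,-0.173,0,0,0,0,0.05],
    [-0.048,-0.213,0,0,0,0,0.05],
    [-0.057,-0.253,0,0,0,0,0.05],
    [-0.066,-0.293,0,0,0,0,0.05],
    [-0.075,-0.333,0,0,0,0,0.05],
    [-0.083,-0.365,0,0,0,0,0.05]
  ],
  "squeeze": 25
}}

```text
time: 5.25
tcp_pos: [0.4871, 0.1356, 0.1528]
orientation: [0.992, -0.128, -0.001, 0.001]
wrist_force: [0.6, -0.6, -1.9]
grip_width: 0.0609
gripper_force: 25.0
```

Request:
{"op": "nudge_tcp", "data": {
  "ticks": [
    [-0.006,-0.03,0,0,0,0,0.05],
    [-0.012,-0.055,0,0,0,0,0.05],
    [-0.016,-0.07,0,0,0,0,0.05],
    [-0.017,-0.076,0,0,0,0,0.05],
    [-0.017,-0.076,0,0,0,0,0.05],
    [-0.017,-0.076,0,0,0,0,0.05]
  ],
  "squeeze": 25
}}

```text
time: 5.85
tcp_pos: [0.4908, 0.2107, 0.1541]
orientation: [0.992, -0.129, -0.001, 0.0]
wrist_force: [0.6, -0.2, -1.6]
grip_width: 0.061
gripper_force: 25.0
```

```bash
python3 d.py ijar .054 75
```

```text
ijar tool d [ 0.0005 -0.0017  0.1001] rot [0.0011 0.0009] 0.003 t 5.85 j6 0.6
```

Request:
{"op": "nudge_tcp", "data": {
  "ticks": [
    [0,-0.001,0.025,0,0,0,0.05],
    [0,-0.001,0.05,0,0,0,0.05],
    [0,-0.001,0.06,0,0,0,0.05],
    [0,-0.001,0.07,0,0,0,0.05],
    [0,-0.001,0.08,0,0,0,0.05],
    [0,-0.001,0.085,0,0,0,0.05],
    [0,-0.001,0.09,0,0,0,0.05],
    [0,-0.001,0.09,0,0,0,0.05]
  ],
  "squeeze": 25
}}

```text
time: 6.65
tcp_pos: [0.4913, 0.2126, 0.0642]
orientation: [0.992, -0.129, -0.0, 0.0]
wrist_force: [-0.2, 0.3, -2.3]
grip_width: 0.0611
gripper_force: 25.0
```

```bash
python3 d.py ijar .054 75; python3 -c "
from h import *
c=snap('scene','s2.png');cv2.imwrite('pics/s2c.png',cv2.resize(c['color'][120:280,340:530,::-1],None,fx=3,fy=3))"
```

```text
ijar tool d [0.0005 0.0004 0.0102] rot [0.0005 0.0004] 0.004 t 6.65 j6 0.6
```

View pics/s2c.png

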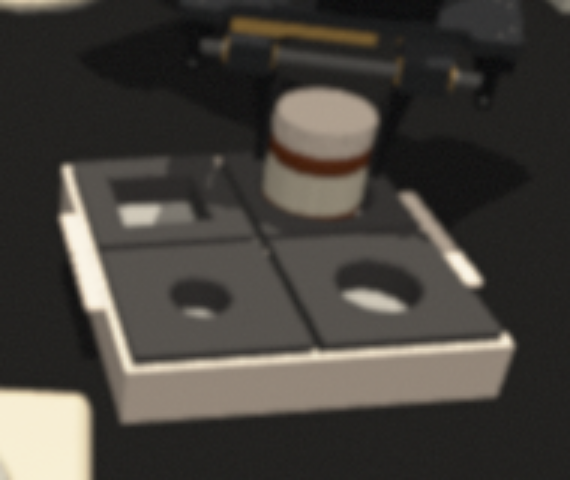

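The jar is partly down in its cut-out, at (320,190) in the crop, with no contact force. I lower it the rest of the way and let go.

Request:
{"op": "nudge_tcp", "data": {
  "ticks": [
    [0,0,0.003,0,0,0,0.05],
    [0,0,0.006,0,0,0,0.05],
    [0,0,0.008,0,0,0,0.05],
    [0,0,0.009,0,0,0,0.05],
    [0,0,0.01,0,0,0,0.05],
    [0,0,0.01,0,0,0,0.05]
  ],
  "squeeze": 25
}}

```text
time: 7.3
tcp_pos: [0.4914, 0.2127, 0.0544]
orientation: [0.992, -0.129, -0.0, 0.0]
wrist_force: [-0.1, 0.6, -1.3]
grip_width: 0.0611
gripper_force: 25.0
```

```bash
python3 d.py ijar .054 75
```

```text
ijar tool d [0.0004 0.0005 0.0004] rot [0.0002 0.0002] 0.004 t 7.3 j6 0.6
```

Request:
{"op": "nudge_tcp", "data": {
  "ticks": [
    [0,0,0.001,0,0,0,0.05],
    [0,0,0.002,0,0,0,0.05],
    [0,0,0.002,0,0,0,0.05]
  ],
  "squeeze": 25
}}

```text
time: 7.6
tcp_pos: [0.4916, 0.2128, 0.0541]
orientation: [0.992, -0.128, 0.0, -0.0]
wrist_force: [-3.6, -0.1, 8.6]
grip_width: 0.061
gripper_force: 25.0
```

Request:
{"op": "nudge_tcp", "data": {
  "ticks": [
    [0,0,0,0,0,0,0.087],
    [0,0,0,0,0,0,0.087],
    [0,0,0,0,0,0,0.087],
    [0,0,0,0,0,0,0.087],
    [0,0,-0.03,0,0,0,0.087],
    [0,0,-0.06,0,0,0,0.087],
    [0,0,-0.1,0,0,0,0.087],
    [0,0,-0.1,0,0,0,0.087]
  ],
  "squeeze": 25
}}

```text
time: 8.4
tcp_pos: [0.4948, 0.2148, 0.1582]
orientation: [0.992, -0.128, 0.005, -0.004]
wrist_force: [0.9, 0.6, 0.9]
grip_width: 0.0867
gripper_force: 0.0
```

```bash
python3 d.py square .155 59
```

```text
square tool d [0.2104 0.4107 0.0014] rot [-0.0088 -0.0085] 0.285 t 8.4 j6 0.6
```

The rows are not in the units I measure in: turns go in shares of pi rad. I convert before sending: 0.28 rad / 3.1416 = 0.0891.

Request:
{"op": "nudge_tcp", "data": {
  "ticks": [
    [0.21,0.411,0,0,0,0.0891,0.087],
    [0.21,0.411,0,0,0,0.0891,0.087],
    [0.21,0.411,0,0,0,0.0891,0.087],
    [0.21,0.411,0,0,0,0.0891,0.087],
    [0.21,0.411,0,0,0,0.0891,0.087],
    [0.21,0.411,0,0,0,0.0891,0.087],
    [0.21,0.411,0,0,0,0.0891,0.087],
    [0.21,0.411,0,0,0,0.0891,0.087],
    [0.21,0.411,0,0,0,0.0891,0.087],
    [0.21,0.411,0,0,0,0.0891,0.087]
  ],
  "squeeze": 20
}}

```text
time: 9.4
tcp_pos: [0.5898, -0.2427, 0.1511]
orientation: [0.963, -0.268, -0.0, 0.0]
wrist_force: [-0.0, 0.4, -0.8]
grip_width: 0.0869
gripper_force: 0.0
```

Request:
{"op": "nudge_tcp", "data": {
  "ticks": [
    [0,0,0,0,0,0,0.087],
    [0,0,0,0,0,0,0.087]
  ]
}}

```text
time: 9.6
tcp_pos: [0.5892, -0.2375, 0.1518]
orientation: [0.964, -0.266, -0.001, -0.0]
wrist_force: [-0.7, -0.3, -0.2]
grip_width: 0.0869
gripper_force: 0.0
```

```bash
python3 d.py square .034 59
```

```text
square tool d [ 0.0036 -0.004   0.1178] rot [0.0001 0.0015] 0.003 t 9.6 j6 1.16
```

Request:
{"op": "nudge_tcp", "data": {
  "ticks": [
    [0.0035,-0.004,0.02,0,0,0,0.087],
    [0.0035,-0.004,0.05,0,0,0,0.087],
    [0.0035,-0.004,0.08,0,0,0,0.087],
    [0.0035,-0.004,0.105,0,0,0,0.087],
    [0.0035,-0.004,0.118,0,0,0,0.087],
    [0.0035,-0.004,0.118,0,0,0,0.087],
    [0.0035,-0.004,0.118,0,0,0,0.087]
  ],
  "squeeze": 20
}}

```text
time: 10.3
tcp_pos: [0.5957, -0.2359, 0.0357]
orientation: [0.964, -0.265, 0.001, 0.0]
wrist_force: [0.6, -0.4, 1.0]
grip_width: 0.0869
gripper_force: 0.0
```

```bash
python3 d.py square .034 59
```

```text
square tool d [-0.0013  0.0007  0.0017] rot [-0.0003 -0.0017] 0.005 t 10.3 j6 1.16
```

Request:
{"op": "nudge_tcp", "data": {
  "ticks": [
    [0,0,0,0,0,0,0.035],
    [0,0,0,0,0,0,0.035],
    [0,0,0,0,0,0,0.035],
    [0,0,0,0,0,0,0.035],
    [0,0,0,0,0,0,0.035],
    [0,0,0,0,0,0,0.035],
    [0,0,0,0,0,0,0.035],
    [0,0,0,0,0,0,0.035]
  ],
  "squeeze": 25
}}

```text
time: 11.1
tcp_pos: [0.595, -0.2366, 0.0347]
orientation: [0.964, -0.266, 0.0, -0.0]
wrist_force: [0.0, 0.7, 1.3]
grip_width: 0.046
gripper_force: 25.0
```

```bash
python3 d.py square .034 59
```

```text
square tool d [-0.001  -0.0002  0.0007] rot [-0.0002 -0.0004] 0.003 t 11.1 j6 1.16
```

Request:
{"op": "nudge_tcp", "data": {
  "ticks": [
    [0,0,-0.01,0,0,0,0.035],
    [0,0,-0.03,0,0,0,0.035],
    [0,0,-0.06,0,0,0,0.035],
    [0,0,-0.09,0,0,0,0.035],
    [0,0,-0.11,0,0,0,0.035],
    [0,0,-0.12,0,0,0,0.035],
    [0,0,-0.12,0,0,0,0.035]
  ],
  "squeeze": 25
}}

```text
time: 11.8
tcp_pos: [0.5953, -0.2368, 0.1561]
orientation: [0.964, -0.266, 0.001, -0.0]
wrist_force: [0.9, 0.3, -1.6]
grip_width: 0.0458
gripper_force: 25.0
```

```bash
python3 d.py isquare .155 100.2
```

```text
isquare tool d [-0.2494 -0.2524  0.0008] rot [-0.0011 -0.0026] -0.716 t 11.8 j6 1.16
```

Scaled: -0.68 rad / 3.1416 = -0.2165.

Request:
{"op": "nudge_tcp", "data": {
  "ticks": [
    [-0.012,-0.012,0,0,0,-0.0095,0.035],
    [-0.035,-0.035,0,0,0,-0.0318,0.035],
    [-0.06,-0.061,0,0,0,-0.0573,0.035],
    [-0.085,-0.086,0,0,0,-0.0828,0.035],
    [-0.11,-0.112,0,0,0,-0.1082,0.035],
    [-0.135,-0.137,0,0,0,-0.1337,0.035],
    [-0.16,-0.163,0,0,0,-0.1592,0.035],
    [-0.185,-0.188,0,0,0,-0.1814,0.035],
    [-0.205,-0.208,0,0,0,-0.2005,0.035],
    [-0.22,-0.222,0,0,0,-0.2165,0.035]
  ],
  "squeeze": 25
}}

```text
time: 12.8
tcp_pos: [0.5174, 0.0686, 0.153]
orientation: [0.997, 0.073, -0.002, 0.0]
wrist_force: [0.6, -0.2, -2.3]
grip_width: 0.0456
gripper_force: 25.0
```

Request:
{"op": "nudge_tcp", "data": {
  "ticks": [
    [0,0,0,0,0,0,0.035],
    [0,0,0,0,0,0,0.035]
  ]
}}

```text
time: 13.0
tcp_pos: [0.5184, 0.067, 0.1535]
orientation: [0.997, 0.072, -0.001, 0.0]
wrist_force: [0.3, 0.8, -1.2]
grip_width: 0.0456
gripper_force: 25.0
```

```bash
python3 d.py isquare .155 100.2
```

```text
isquare tool d [-0.0021 -0.0415 -0.0015] rot [0.0006 0.0025] -0.035 t 13.0 j6 1.28
```

Scaled: -0.035 rad / 3.1416 = -0.0111.

Request:
{"op": "nudge_tcp", "data": {
  "ticks": [
    [-0.001,-0.015,-0.001,0,0,-0.0064,0.035],
    [-0.002,-0.03,-0.001,0,0,-0.0111,0.035],
    [-0.002,-0.04,-0.001,0,0,-0.0111,0.035],
    [-0.002,-0.041,-0.001,0,0,-0.0111,0.035],
    [-0.002,-0.041,-0.001,0,0,-0.0111,0.035],
    [-0.002,-0.041,-0.001,0,0,-0.0111,0.035]
  ],
  "squeeze": 25
}}

```text
time: 13.6
tcp_pos: [0.5117, 0.1069, 0.1555]
orientation: [0.996, 0.088, -0.0, 0.0]
wrist_force: [0.7, -0.3, -1.7]
grip_width: 0.0457
gripper_force: 25.0
```

```bash
python3 d.py isquare .0537 100.2
```

```text
isquare tool d [-0.0011 -0.0011  0.1018] rot [0.0001 0.0002] -0.001 t 13.6 j6 1.23
```

Request:
{"op": "nudge_tcp", "data": {
  "ticks": [
    [-0.001,-0.001,0.025,0,0,0,0.035],
    [-0.001,-0.001,0.05,0,0,0,0.035],
    [-0.001,-0.001,0.065,0,0,0,0.035],
    [-0.001,-0.001,0.075,0,0,0,0.035],
    [-0.001,-0.001,0.083,0,0,0,0.035],
    [-0.001,-0.001,0.088,0,0,0,0.035],
    [-0.001,-0.001,0.09,0,0,0,0.035],
    [-0.001,-0.001,0.09,0,0,0,0.035]
  ],
  "squeeze": 25
}}

```text
time: 14.4
tcp_pos: [0.5108, 0.1079, 0.0658]
orientation: [0.996, 0.088, 0.0, -0.0]
wrist_force: [-0.4, 0.3, -2.4]
grip_width: 0.0459
gripper_force: 25.0
```

```bash
python3 d.py isquare .0537 100.2; python3 -c "
from h import *
c=snap('scene','s3.png');cv2.imwrite('pics/s3c.png',cv2.resize(c['color'][120:280,340:530,::-1],None,fx=3,fy=3))"
```

```text
isquare tool d [-0.0004  0.0001  0.0121] rot [-0.0001 -0.0005] -0.001 t 14.4 j6 1.23
```

View pics/s3c.png

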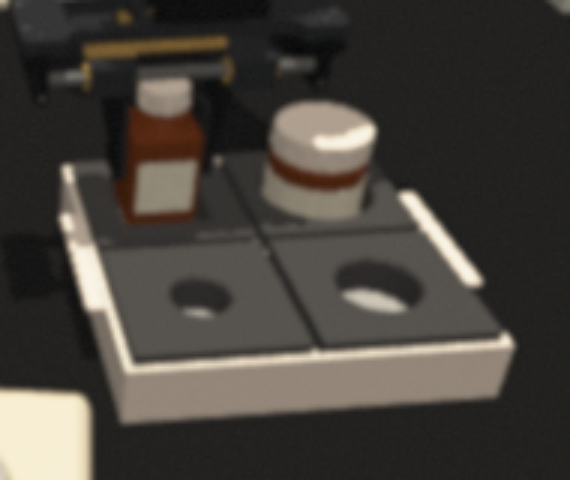

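The jar at (320,160) now sits lower, seated. The square bottle is entering its cut-out at (165,170), aligned with it.

Request:
{"op": "nudge_tcp", "data": {
  "ticks": [
    [0,0,0.004,0,0,0,0.035],
    [0,0,0.007,0,0,0,0.035],
    [0,0,0.01,0,0,0,0.035],
    [0,0,0.012,0,0,0,0.035],
    [0,0,0.0135,0,0,0,0.035],
    [0,0,0.0135,0,0,0,0.035]
  ],
  "squeeze": 25
}}

```text
time: 15.05
tcp_pos: [0.5105, 0.1078, 0.0536]
orientation: [0.996, 0.089, -0.0, 0.0]
wrist_force: [-4.7, 0.3, 9.3]
grip_width: 0.0461
gripper_force: 25.0
```

```bash
python3 d.py isquare .0537 100.2
```

```text
isquare tool d [-0.0001  0.0001 -0.0001] rot [0.0005 0.0002] -0.0 t 15.05 j6 1.23
```

Request:
{"op": "nudge_tcp", "data": {
  "ticks": [
    [0,0,0,0,0,0,0.075],
    [0,0,0,0,0,0,0.075],
    [0,0,0,0,0,0,0.075],
    [0,0,0,0,0,0,0.075],
    [0,0,-0.03,0,0,0,0.075],
    [0,0,-0.06,0,0,0,0.075],
    [0,0,-0.1,0,0,0,0.075],
    [0,0,-0.1,0,0,0,0.075],
    [0,0,-0.1,0,0,0,0.075]
  ],
  "squeeze": 25
}}

```text
time: 15.95
tcp_pos: [0.5108, 0.1081, 0.1528]
orientation: [0.996, 0.088, 0.001, -0.001]
wrist_force: [-0.4, -0.5, -1.4]
grip_width: 0.0749
gripper_force: 0.0
```

```bash
python3 d.py boston .155 75
```

```text
boston tool d [-0.0823  0.1615 -0.0026] rot [-0.001  -0.0019] 0.439 t 15.95 j6 1.23
```

Scaled: 0.44 rad / 3.1416 = 0.1401.

Request:
{"op": "nudge_tcp", "data": {
  "ticks": [
    [-0.082,0.161,-0.002,0,0,0.1401,0.075],
    [-0.082,0.161,-0.002,0,0,0.1401,0.075],
    [-0.082,0.161,-0.002,0,0,0.1401,0.075],
    [-0.082,0.161,-0.002,0,0,0.1401,0.075],
    [-0.082,0.161,-0.002,0,0,0.1401,0.075],
    [-0.082,0.161,-0.002,0,0,0.1401,0.075],
    [-0.082,0.161,-0.002,0,0,0.1401,0.075]
  ],
  "squeeze": 20
}}

```text
time: 16.65
tcp_pos: [0.4583, -0.0646, 0.1533]
orientation: [0.991, -0.131, -0.001, 0.0]
wrist_force: [0.6, 0.1, -0.3]
grip_width: 0.0748
gripper_force: 0.0
```

```bash
python3 d.py boston .034 75
```

```text
boston tool d [0.0003 0.0008 0.1193] rot [0.0005 0.0012] -0.0 t 16.65 j6 1.1
```

Request:
{"op": "nudge_tcp", "data": {
  "ticks": [
    [0,0.001,0.02,0,0,0,0.075],
    [0,0.001,0.05,0,0,0,0.075],
    [0,0.001,0.08,0,0,0,0.075],
    [0,0.001,0.105,0,0,0,0.075],
    [0,0.001,0.119,0,0,0,0.075],
    [0,0.001,0.119,0,0,0,0.075],
    [0,0.001,0.119,0,0,0,0.075]
  ],
  "squeeze": 20
}}

```text
time: 17.35
tcp_pos: [0.4585, -0.0653, 0.035]
orientation: [0.991, -0.13, -0.0, 0.0]
wrist_force: [-0.3, -0.5, 0.5]
grip_width: 0.0749
gripper_force: 0.0
```

```bash
python3 d.py boston .034 75
```

```text
boston tool d [-0.0003  0.0002  0.001 ] rot [0.0003 0.0003] 0.001 t 17.35 j6 1.1
```

Request:
{"op": "nudge_tcp", "data": {
  "ticks": [
    [0,0,0,0,0,0,0.028],
    [0,0,0,0,0,0,0.028],
    [0,0,0,0,0,0,0.028],
    [0,0,0,0,0,0,0.028],
    [0,0,0,0,0,0,0.028],
    [0,0,0,0,0,0,0.028],
    [0,0,0,0,0,0,0.028],
    [0,0,0,0,0,0,0.028]
  ],
  "squeeze": 25
}}

```text
time: 18.15
tcp_pos: [0.4582, -0.066, 0.0352]
orientation: [0.991, -0.131, 0.0, -0.0]
wrist_force: [0.7, 0.7, 1.0]
grip_width: 0.0371
gripper_force: 24.6
```

```bash
python3 d.py boston .034 75
```

```text
boston tool d [-0.0002 -0.0006  0.0012] rot [-0.0001 -0.0004] -0.001 t 18.15 j6 1.1
```

Request:
{"op": "nudge_tcp", "data": {
  "ticks": [
    [0,0,-0.01,0,0,0,0.028],
    [0,0,-0.03,0,0,0,0.028],
    [0,0,-0.06,0,0,0,0.028],
    [0,0,-0.09,0,0,0,0.028],
    [0,0,-0.12,0,0,0,0.028],
    [0,0,-0.135,0,0,0,0.028],
    [0,0,-0.14,0,0,0,0.028],
    [0,0,-0.14,0,0,0,0.028]
  ],
  "squeeze": 25
}}

```text
time: 18.95
tcp_pos: [0.4578, -0.066, 0.1755]
orientation: [0.991, -0.131, 0.0, -0.0]
wrist_force: [0.4, 1.6, -1.6]
grip_width: 0.0374
gripper_force: 24.7
```

```bash
python3 d.py iboston .175 75
```

```text
iboston tool d [ 0.0562 -0.3225  0.0008] rot [-0.0007 -0.0007] -0.001 t 18.95 j6 1.1
```

Request:
{"op": "nudge_tcp", "data": {
  "ticks": [
    [0.003,-0.018,0,0,0,0,0.028],
    [0.01,-0.053,0,0,0,0,0.028],
    [0.016,-0.093,0,0,0,0,0.028],
    [0.024,-0.135,0,0,0,0,0.028],
    [0.031,-0.177,0,0,0,0,0.028],
    [0.038,-0.217,0,0,0,0,0.028],
    [0.045,-0.255,0,0,0,0,0.028],
    [0.051,-0.288,0,0,0,0,0.028],
    [0.055,-0.312,0,0,0,0,0.028],
    [0.056,-0.322,0,0,0,0,0.028]
  ],
  "squeeze": 25
}}

```text
time: 19.95
tcp_pos: [0.5955, 0.2319, 0.1723]
orientation: [0.991, -0.13, -0.002, 0.001]
wrist_force: [0.1, 0.3, -0.9]
grip_width: 0.0374
gripper_force: 24.7
```

Request:
{"op": "nudge_tcp", "data": {
  "ticks": [
    [0,0,0,0,0,0,0.028],
    [0,0,0,0,0,0,0.028],
    [0,0,0,0,0,0,0.028]
  ]
}}

```text
time: 20.25
tcp_pos: [0.5951, 0.2291, 0.1749]
orientation: [0.991, -0.132, -0.0, 0.0]
wrist_force: [-0.1, -0.6, -1.4]
grip_width: 0.0376
gripper_force: 24.7
```

```bash
python3 d.py iboston .0542 75
```

```text
iboston tool d [ 0.0005 -0.002   0.1207] rot [0.0008 0.0008] -0.002 t 20.25 j6 0.69
```

Request:
{"op": "nudge_tcp", "data": {
  "ticks": [
    [0,-0.001,0.03,0,0,0,0.028],
    [0,-0.001,0.06,0,0,0,0.028],
    [0,-0.001,0.08,0,0,0,0.028],
    [0,-0.001,0.094,0,0,0,0.028],
    [0,-0.001,0.102,0,0,0,0.028],
    [0,-0.001,0.107,0,0,0,0.028],
    [0,-0.001,0.11,0,0,0,0.028],
    [0,-0.001,0.11,0,0,0,0.028]
  ],
  "squeeze": 25
}}

```text
time: 21.05
tcp_pos: [0.5963, 0.2314, 0.0655]
orientation: [0.991, -0.131, 0.0, -0.0]
wrist_force: [0.6, 0.3, -1.5]
grip_width: 0.037
gripper_force: 24.7
```

```bash
python3 d.py iboston .0542 75; python3 -c "
from h import *
c=snap('scene','s4.png');cv2.imwrite('pics/s4c.png',cv2.resize(c['color'][120:280,340:530,::-1],None,fx=3,fy=3))"
```

```text
iboston tool d [-0.0001  0.0006  0.0113] rot [-0.0006 -0.0006] -0.001 t 21.05 j6 0.69
```

View pics/s4c.png

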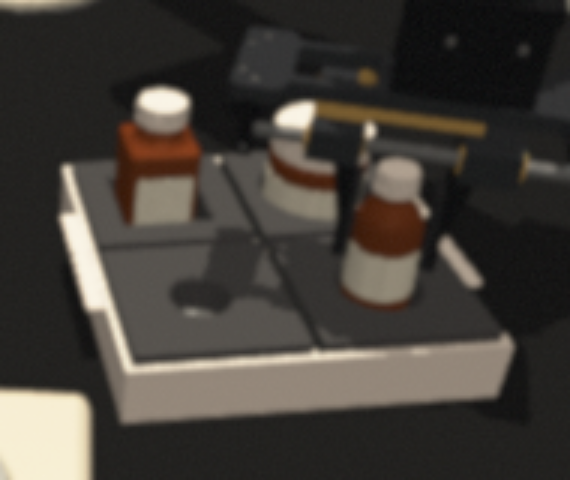

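The square bottle at (160,160) is seated, and the boston bottle at (382,240) is going into its cut-out with no contact force.

Request:
{"op": "nudge_tcp", "data": {
  "ticks": [
    [0,0,0.004,0,0,0,0.028],
    [0,0,0.007,0,0,0,0.028],
    [0,0,0.01,0,0,0,0.028],
    [0,0,0.012,0,0,0,0.028],
    [0,0,0.0125,0,0,0,0.028],
    [0,0,0.0125,0,0,0,0.028]
  ],
  "squeeze": 25
}}

```text
time: 21.7
tcp_pos: [0.5965, 0.2314, 0.0541]
orientation: [0.991, -0.131, 0.001, -0.0]
wrist_force: [-2.5, -0.4, 6.2]
grip_width: 0.0373
gripper_force: 24.6
```

```bash
python3 d.py iboston .0542 75
```

```text
iboston tool d [-0.0003  0.0007 -0.0001] rot [-0.0002 -0.0013] -0.0 t 21.7 j6 0.69
```

Request:
{"op": "nudge_tcp", "data": {
  "ticks": [
    [0,0,0,0,0,0,0.065],
    [0,0,0,0,0,0,0.065],
    [0,0,0,0,0,0,0.065],
    [0,0,0,0,0,0,0.065],
    [0,0,-0.03,0,0,0,0.065],
    [0,0,-0.06,0,0,0,0.065],
    [0,0,-0.1,0,0,0,0.065],
    [0,0,-0.1,0,0,0,0.065],
    [0,0,-0.1,0,0,0,0.065]
  ],
  "squeeze": 25
}}

```text
time: 22.6
tcp_pos: [0.5963, 0.2317, 0.1537]
orientation: [0.991, -0.131, 0.001, -0.001]
wrist_force: [-0.1, 0.6, -0.6]
grip_width: 0.065
gripper_force: 0.0
```

```bash
python3 d.py vial .155 75
```

```text
vial tool d [ 0.092   0.3214 -0.0019] rot [-0.0022 -0.0014] -0.001 t 22.6 j6 0.69
```

Request:
{"op": "nudge_tcp", "data": {
  "ticks": [
    [0.092,0.321,-0.002,0,0,0,0.065],
    [0.092,0.321,-0.002,0,0,0,0.065],
    [0.092,0.321,-0.002,0,0,0,0.065],
    [0.092,0.321,-0.002,0,0,0,0.065],
    [0.092,0.321,-0.002,0,0,0,0.065],
    [0.092,0.321,-0.002,0,0,0,0.065],
    [0.092,0.321,-0.002,0,0,0,0.065],
    [0.092,0.321,-0.002,0,0,0,0.065],
    [0.092,0.321,-0.002,0,0,0,0.065],
    [0.092,0.321,-0.002,0,0,0,0.065]
  ],
  "squeeze": 20
}}

```text
time: 23.6
tcp_pos: [0.601, -0.1018, 0.1536]
orientation: [0.991, -0.131, -0.001, 0.0]
wrist_force: [1.0, 1.0, -0.6]
grip_width: 0.065
gripper_force: 0.0
```

```bash
python3 d.py vial .036 75
```

```text
vial tool d [0.001  0.0006 0.1176] rot [0.0004 0.0018] -0.0 t 23.6 j6 1.21
```

Request:
{"op": "nudge_tcp", "data": {
  "ticks": [
    [0.001,0,0.02,0,0,0,0.065],
    [0.001,0,0.05,0,0,0,0.065],
    [0.001,0,0.08,0,0,0,0.065],
    [0.001,0,0.105,0,0,0,0.065],
    [0.001,0,0.118,0,0,0,0.065],
    [0.001,0,0.118,0,0,0,0.065],
    [0.001,0,0.118,0,0,0,0.065]
  ],
  "squeeze": 15
}}

```text
time: 24.3
tcp_pos: [0.6033, -0.1022, 0.0373]
orientation: [0.991, -0.13, 0.001, 0.0]
wrist_force: [0.2, 1.3, 0.4]
grip_width: 0.0649
gripper_force: 0.0
```

```bash
python3 d.py vial .036 75
```

```text
vial tool d [-0.0015  0.0009  0.0013] rot [-0.     -0.0013] 0.001 t 24.3 j6 1.21
```

Request:
{"op": "nudge_tcp", "data": {
  "ticks": [
    [0,0,0,0,0,0,0.015],
    [0,0,0,0,0,0,0.015],
    [0,0,0,0,0,0,0.015],
    [0,0,0,0,0,0,0.015],
    [0,0,0,0,0,0,0.015],
    [0,0,0,0,0,0,0.015],
    [0,0,0,0,0,0,0.015],
    [0,0,0,0,0,0,0.015]
  ],
  "squeeze": 15
}}

```text
time: 25.1
tcp_pos: [0.6025, -0.1029, 0.0366]
orientation: [0.991, -0.131, 0.0, 0.0]
wrist_force: [0.1, -0.7, 0.8]
grip_width: 0.0236
gripper_force: 15.0
```

```bash
python3 d.py vial .036 75
```

```text
vial tool d [-0.0009 -0.      0.0006] rot [ 0.0001 -0.0001] -0.001 t 25.1 j6 1.21
```

Request:
{"op": "nudge_tcp", "data": {
  "ticks": [
    [0,0,-0.01,0,0,0,0.015],
    [0,0,-0.03,0,0,0,0.015],
    [0,0,-0.06,0,0,0,0.015],
    [0,0,-0.09,0,0,0,0.015],
    [0,0,-0.11,0,0,0,0.015],
    [0,0,-0.12,0,0,0,0.015],
    [0,0,-0.12,0,0,0,0.015]
  ],
  "squeeze": 15
}}

```text
time: 25.8
tcp_pos: [0.6031, -0.1027, 0.1583]
orientation: [0.991, -0.131, 0.002, -0.0]
wrist_force: [0.7, 0.1, -0.7]
grip_width: 0.0234
gripper_force: 15.0
```

```bash
python3 d.py ivial .1566 75
```

```text
ivial tool d [-0.0483 -0.2244  0.0018] rot [-0.0011 -0.0032] -0.001 t 25.8 j6 1.21
```

Request:
{"op": "nudge_tcp", "data": {
  "ticks": [
    [-0.004,-0.018,0,0,0,0,0.015],
    [-0.011,-0.05,0,0,0,0,0.015],
    [-0.019,-0.088,0,0,0,0,0.015],
    [-0.027,-0.126,0,0,0,0,0.015],
    [-0.035,-0.16,0,0,0,0,0.015],
    [-0.041,-0.19,0,0,0,0,0.015],
    [-0.046,-0.213,0,0,0,0,0.015],
    [-0.048,-0.224,0,0,0,0,0.015],
    [-0.048,-0.224,0,0,0,0,0.015],
    [-0.048,-0.224,0,0,0,0,0.015]
  ],
  "squeeze": 15
}}

```text
time: 26.8
tcp_pos: [0.6137, 0.1252, 0.1557]
orientation: [0.991, -0.131, -0.001, 0.001]
wrist_force: [-0.2, -0.5, -1.0]
grip_width: 0.0235
gripper_force: 15.0
```

```bash
python3 d.py ivial .0556 75
```

```text
ivial tool d [ 0.0008 -0.0017  0.1001] rot [0.0012 0.0015] -0.001 t 26.8 j6 0.85
```

Request:
{"op": "nudge_tcp", "data": {
  "ticks": [
    [0.0005,-0.001,0.025,0,0,0,0.015],
    [0.0005,-0.001,0.05,0,0,0,0.015],
    [0.0005,-0.001,0.065,0,0,0,0.015],
    [0.0005,-0.001,0.075,0,0,0,0.015],
    [0.0005,-0.001,0.083,0,0,0,0.015],
    [0.0005,-0.001,0.088,0,0,0,0.015],
    [0.0005,-0.001,0.09,0,0,0,0.015],
    [0.0005,-0.001,0.09,0,0,0,0.015]
  ],
  "squeeze": 15
}}

```text
time: 27.6
tcp_pos: [0.6152, 0.1268, 0.0668]
orientation: [0.991, -0.131, 0.0, -0.0]
wrist_force: [-0.3, 0.3, -1.5]
grip_width: 0.0235
gripper_force: 15.0
```

```bash
python3 d.py ivial .0556 75; python3 -c "
from h import *
c=snap('scene','s5.png');cv2.imwrite('pics/s5c.png',cv2.resize(c['color'][120:280,340:530,::-1],None,fx=3,fy=3))"
```

```text
ivial tool d [-0.0004  0.0004  0.0112] rot [-0.0002 -0.0004] -0.001 t 27.6 j6 0.85
```

View pics/s5c.png

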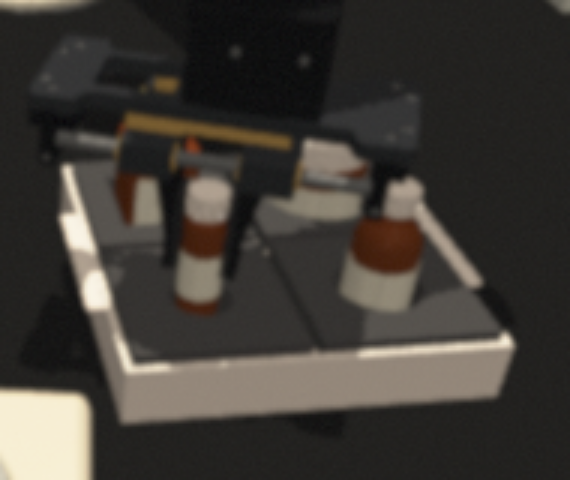

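The vial is entering its cut-out at (200,290) and the boston bottle is seated at (382,255). The gripper's body stays about 15 mm above the boston's cap.

Request:
{"op": "nudge_tcp", "data": {
  "ticks": [
    [0,0,0.004,0,0,0,0.015],
    [0,0,0.007,0,0,0,0.015],
    [0,0,0.01,0,0,0,0.015],
    [0,0,0.012,0,0,0,0.015],
    [0,0,0.0125,0,0,0,0.015],
    [0,0,0.0125,0,0,0,0.015]
  ],
  "squeeze": 15
}}

```text
time: 28.25
tcp_pos: [0.6154, 0.1269, 0.0554]
orientation: [0.991, -0.131, 0.001, 0.0]
wrist_force: [-1.4, -0.3, 5.7]
grip_width: 0.0237
gripper_force: 15.0
```

```bash
python3 d.py ivial .0556 75
```

```text
ivial tool d [-0.0005  0.0005 -0.0002] rot [-0.0001 -0.0011] -0.0 t 28.25 j6 0.85
```

Bottom contact shows in the force, so I release, back off up, and then swing away for a clear look from above.

Request:
{"op": "nudge_tcp", "data": {
  "ticks": [
    [0,0,0,0,0,0,0.05],
    [0,0,0,0,0,0,0.05],
    [0,0,0,0,0,0,0.05],
    [0,0,0,0,0,0,0.05],
    [0,0,-0.03,0,0,0,0.05],
    [0,0,-0.06,0,0,0,0.05],
    [0,0,-0.1,0,0,0,0.05],
    [0,0,-0.12,0,0,0,0.05],
    [0,0,-0.12,0,0,0,0.05]
  ],
  "squeeze": 15
}}

```text
time: 29.15
tcp_pos: [0.6171, 0.1275, 0.1782]
orientation: [0.991, -0.131, 0.004, -0.002]
wrist_force: [0.2, 0.2, 0.0]
grip_width: 0.05
gripper_force: 0.0
```

Request:
{"op": "nudge_tcp", "data": {
  "ticks": [
    [0,0.05,0,0,0,0,0.05],
    [0,0.1,0,0,0,0,0.05],
    [0,0.15,0,0,0,0,0.05],
    [0,0.2,0,0,0,0,0.05],
    [0,0.25,0,0,0,0,0.05],
    [0,0.3,0,0,0,0,0.05],
    [0,0.3,0,0,0,0,0.05],
    [0,0.3,0,0,0,0,0.05],
    [0,0.3,0,0,0,0,0.05]
  ]
}}

```text
time: 30.05
tcp_pos: [0.537, -0.1623, 0.1733]
orientation: [0.991, -0.131, -0.001, -0.0]
wrist_force: [-0.3, 0.2, 0.2]
grip_width: 0.0498
gripper_force: 0.0
```

```bash
python3 - <<'E'
from h import *
from d import P
c=snap('top','t6.png'); s=snap('scene','s6.png')
a=cv2.resize(c['color'][130:270,170:310,::-1],None,fx=3,fy=3,interpolation=cv2.INTER_CUBIC)
b=cv2.resize(s['color'][130:270,340:520,::-1],None,fx=2,fy=3,interpolation=cv2.INTER_CUBIC)
cv2.imwrite('pics/fin.png',np.hstack([a,b]))
g=c['color'].astype(int).mean(2); sat=np.ptp(c['color'].astype(int),axis=2)
m=((g>185)&(sat<60)).astype(np.uint8); n,l,st,ce=cv2.connectedComponentsWithStats(m)
for k,h in(('vial',.086),('boston',.092),('square',.096),('jar',.072)):
    p=proj(c,[*P['i'+k],h+.019]); i=l[int(round(p[1])),int(round(p[0]))]
    if i: print(k,st[i,4],'err mm',((onz(c,*ce[i],h+.019)-P['i'+k])*1000).round(1))
    else: print(k,'no cap at',p)
E
```

```text
vial 78 err mm [-0.3  0.1]
boston 73 err mm [-0.2  0.7]
square 103 err mm [-3.8  2.2]
jar 582 err mm [-0.8 -0.4]
```

View pics/fin.png

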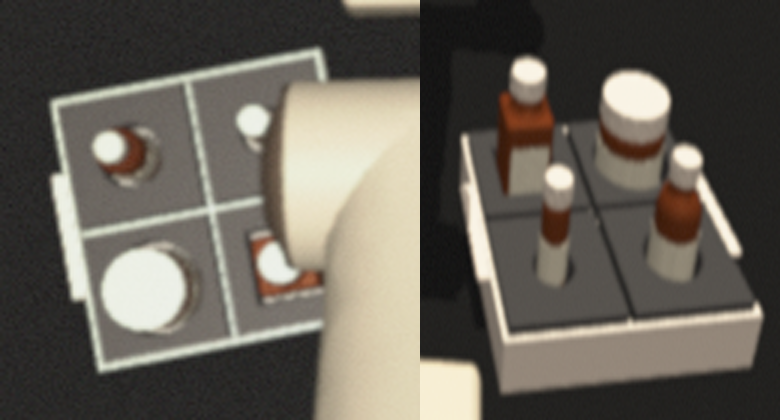

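All four bottles stand upright and seated in their cut-outs, in both the top crop and the scene crop. The arm partly hides the square cap at (280,262), which explains its larger apparent error.

```bash
python3 -c "
from bench import ctrl, vision, ticket, read_state
print(ticket.close_job())"
```

```text
the job is handed in; nothing more can be done
None
```

The job is handed in at about 30 s of robot time: all four bottles were set down, released and looked upright and seated in their own cut-outs in the last pictures, with three caps measured within 1 mm of centre and the square's apparent 4 mm offset read off a cap partly hidden by the arm; no verdict was returned.

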